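# Set out the barista's row by height

### The job

Set out the barista's row: stand the dropper bottle, the tamper, the dosing cup and the flat coffee leveller upright on the four little wooden coasters, one in the middle of each, in order of height, with the tallest on the coaster next to the tin of sugar sachets and the lowest at the far end of the row. Do not tip any of them over, and let go of them all.

Things in the scene. Friction and masses are not known exactly. Their poses are not given: they have to be found in the camera images.
- dropper_bottle_center (a point): Small brown glass dropper bottle with a black rubber teat, 102 mm tall, loose, 0.07 kg, standing upright. Round body 33 mm across up to 70 mm from its foot, then a 24 mm collar to 77 mm and the 13 mm teat. This point is on its axis, half-way up (51 mm above its foot); z is up.
- tamper_center (a point): Espresso tamper, 86 mm tall, loose, 0.45 kg, standing upright on its round steel base (58 mm across, 13 mm thick) with a turned dark wooden handle at most 42 mm across above it. This point is on its axis, half-way up (43 mm above its foot), in the handle; z is up. Grip the handle.
- dosing_cup_center (a point): Plain steel dosing cup, open at the top, 52 mm tall, 58 mm across at the rim and 52 mm at the foot, loose, 0.11 kg, standing upright. This point is on its axis, half-way up (26 mm above its foot); z is up. Grip it round the outside.
- leveller_center (a point): Coffee leveller: a flat round puck with a steel lower half and a dark wooden upper half, 58 mm across and 34 mm tall, loose, 0.3 kg, lying flat on its steel foot. This point is on its axis, half-way up (17 mm above its foot); z is up. Grip it round the rim.
- coaster_1: One of four alike square slatted wooden coasters (miniature pallets), 92 x 92 x 12 mm, fixed on a thin black rubber mat, in one straight row at 105 mm spacing; the number says nothing about its place in the row. Origin at the centre of its underside: the top, on which a thing stands, is 12 mm above it; z is up.
- coaster_2: One of four alike square slatted wooden coasters (miniature pallets), 92 x 92 x 12 mm, fixed on a thin black rubber mat, in one straight row at 105 mm spacing; the number says nothing about its place in the row. Origin at the centre of its underside: the top, on which a thing stands, is 12 mm above it; z is up.
- coaster_3: One of four alike square slatted wooden coasters (miniature pallets), 92 x 92 x 12 mm, fixed on a thin black rubber mat, in one straight row at 105 mm spacing; the number says nothing about its place in the row. Origin at the centre of its underside: the top, on which a thing stands, is 12 mm above it; z is up.
- coaster_4: One of four alike square slatted wooden coasters (miniature pallets), 92 x 92 x 12 mm, fixed on a thin black rubber mat, in one straight row at 105 mm spacing; the number says nothing about its place in the row. Origin at the centre of its underside: the top, on which a thing stands, is 12 mm above it; z is up.
- sachet_tin: Low open white tin with a row of upright red, white and green sugar sachets, 69 x 90 x 24 mm, fixed on the worktop beyond one end of the row of coasters (either end), in line with it; its centre is about 150 mm from the centre of the nearest coaster. A black card terminal with keys, 170 x 72 x 28 mm, lies beyond the other end. Origin at the centre of its underside; z is up.
Mind the look-alikes: they are no part of the job. Leave any red or turquoise look-alike of the part that bears dropper_bottle_center alone.

How it is judged:
At the end, for the whole second after the job is handed in: Each of the four things stands upright (within 0.12 rad), at rest on top of a coaster, its axis within 15 mm of the coaster's centre; counted from the sachet tin the order is dropper bottle, tamper, dosing cup, leveller ((horizontal distance between dropper_bottle_center and coaster_1 below 0.015 m or horizontal distance between dropper_bottle_center and coaster_2 below 0.015 m or horizontal distance between dropper_bottle_center and coaster_3 below 0.015 m or horizontal distance between dropper_bottle_center and coaster_4 below 0.015 m) and horizontal distance between dropper_bottle_center and sachet_tin between 0 and 0.2 m and height (world z) of dropper_bottle_center between 0.06 and 0.074 m and angle between each of dropper_bottle_center, tamper_center, dosing_cup_center, leveller_center's own z axis and vertical below 0.12 rad and linear speed of each of dropper_bottle, tamper, dosing_cup, leveller below 0.02 m/s and (horizontal distance between tamper_center and coaster_1 below 0.015 m or horizontal distance between tamper_center and coaster_2 below 0.015 m or horizontal distance between tamper_center and coaster_3 below 0.015 m or horizontal distance between tamper_center and coaster_4 below 0.015 m) and horizontal distance between tamper_center and sachet_tin between 0.2 and 0.305 m and height (world z) of tamper_center between 0.052 and 0.066 m and (horizontal distance between dosing_cup_center and coaster_1 below 0.015 m or horizontal distance between dosing_cup_center and coaster_2 below 0.015 m or horizontal distance between dosing_cup_center and coaster_3 below 0.015 m or horizontal distance between dosing_cup_center and coaster_4 below 0.015 m) and horizontal distance between dosing_cup_center and sachet_tin between 0.305 and 0.41 m and height (world z) of dosing_cup_center between 0.035 and 0.049 m and (horizontal distance between leveller_center and coaster_1 below 0.015 m or horizontal distance between leveller_center and coaster_2 below 0.015 m or horizontal distance between leveller_center and coaster_3 below 0.015 m or horizontal distance between leveller_center and coaster_4 below 0.015 m) and horizontal distance between leveller_center and sachet_tin between 0.41 and 1 m and height (world z) of leveller_center between 0.026 and 0.04 m); the robot touches nothing.
It fails at once if the dropper bottle is tipped over (angle between dropper_bottle_center's own z axis and vertical above 0.9 rad).
It fails at once if the tamper is tipped over (angle between tamper_center's own z axis and vertical above 0.9 rad).
It fails at once if the dosing cup is tipped over (angle between dosing_cup_center's own z axis and vertical above 0.9 rad).
It fails at once if the leveller is tipped over (angle between leveller_center's own z axis and vertical above 0.9 rad).
It also fails if it takes over 88 s, if anything falls off the work surface, if the arm or the gripper's body presses on something with over 40 N, if the wrist force passes 120 N, or if a joint passes its speed limit or range.

### The arm

A 6-joint arm with a two-finger parallel gripper is mounted at the origin on a cart in front of the work surface, level with it; the furniture and walls round the work are solid. World frame = base frame: x ahead of the robot, y to its left, z up, the work surface at z = 0. Lengths are in m, angles in rad, forces in N, time in s.
With the tool pointing down it reaches from about 0.4 to 0.925 m from the base axis. Payload 12.5 kg.
Tool frame: the origin (TCP) lies midway between the tips of the shut fingers; the grasp point (between the pads) lies 19 mm behind it; z points along the fingers, y is the line along which they close (so a half turn about z gives the same grasp; the last joint's range is limited). The gripper opens to 95 mm and grips with 3 to 60 N. Pads are 20 mm wide; open, the fingers measure 119 mm over their backs; the gripper's body (75 mm by 180 mm) begins 59 mm behind the grasp point.
Start: joints at [1.05, 0.491, 1.559, -0, 1.092, -0.106], TCP at [0.252, 0.572, 0.215] pointing down, gripper open.
Joint ranges: [-3.1, 3.1], [-0.84, 2.19], [0.05, 2.79], [-1.13, 4.28], [0.06, 2.93], [-2.69, 2.69]. Speed limits (rad/s): [2.22, 2.22, 2.79, 3.14, 3.14, 3.14].

### API

Orientations are given as a unit quaternion [x, y, z, w].
In Python, from bench import * gives the robot as it stands.
- The arm moves only by the tool move_arm, never from a script. Its argument "increments" is a list of rows, each an object with "translation": the shift along the tool's x, y, z normalised to -1 to 1, where 1 is 1 m, a list of three; "dr": the turn, a rotation vector about the tool's x, y, z normalised to -1 to 1, where 1 is pi rad, a list of three; "gripper": the gripper's target within -1 to 1 (fully open at 1, half-way at 0, shut at -1). In form: [{"translation": [tx, ty, tz], "dr": [wx, wy, wz], "gripper": gripper}, ...]. A call has 1 to 10 rows; each row is the pose to reach, as a shift and turn from the pose commanded when the call began, along the tool's axes at that moment, turning the shorter way round; what a row does not reach only later rows make up. A row lasts 1/10 s, in which the tool goes at most 50 mm and 8.59 degrees, less where a joint would pass 70% of its speed; a pose out of reach is approached as far as the arm can. A call with a number of a shift or a turn outside -1 to 1 is refused whole. A call with a gripper value outside its range is refused whole. The fingers move at their own pace and stop on an object; "grip_force" is the grip in N (left out, the last holds). Time passes only in rows, so rows that repeat a pose let the fingers close. It gives the time, the measured TCP pose, the force, the opening and the grip force at its end, in the units of the state.
- get_obs(): the state, without advancing time (a new reading comes with each control period).
- read_camera(name): name is "scene" or "top" or "wrist"; returns the picture (400x640x3 uint8, red, green, blue); there is no depth.
- camera_params(name): a dict with "K" (3x3 intrinsics, pixels), "R" (3x3) and "t" (3): a world point X has camera coordinates R X + t; the wrist camera has in their place "mount" (4x4, takes a point from camera to tool coordinates, whose origin is the TCP and whose axes are the flange's). Camera axes: x right, y down, z forward; pixel columns grow to the right and rows downward; lengths in m; the calibration is good to about 2 mm. A picture is of the moment at which its call begins: read the wrist's pose just before it. camera_params takes no time and is no camera call.
- hand_in(): hands the job in; it is judged then, once.
The state is a dict: "time_s": time; "q": joint angles; "qd": joint speeds; "joint_efforts": joint torques, N m; "tcp_pos": TCP position; "ee_rot": TCP orientation; "wrist_force": force on the tool from outside, world axes, zero at the start; "wrist_torque": the same for the moment, N m; "width": opening from 0.0 (shut) to 1.0 (fully open); "grasp_force": force on a finger pad.
Only numpy, scipy, OpenCV 4.12 (cv2) and the standard library are available. Lean on these libraries where they do the work, as an engineer would, in place of code of your own. Each camera call takes 0.05 s, during which the arm holds its last target. There are 200 camera calls.

## Working session

There is one attempt and no reset: what is moved stays moved. The work goes in short steps, Python scripts to look and compute and a tool call to move; the robot and the scene stay as the last step left them, time stands still between calls to the robot, and variables do not carry over. Pictures are saved under pics/ and viewed, at most 14 in all, crops included, and the job is handed in when it is done.

Besides the shell and the picture viewer there is one more tool, called after "Request:" as name(argument=value, ...) on one line, values as JSON. move_arm: Moves the arm, as the interface text tells. Its arguments: {"type":"object","properties":{"increments":{"type":"array"},"grip_force":{"type":"number"}},"required":["increments"]}

```bash
mkdir -p pics; ls
python3 - <<'E'
from bench import *
import cv2,numpy as np
np.set_printoptions(precision=4,suppress=True)
for n in ["scene","top"]:
    im=read_camera(n); cv2.imwrite(f"pics/{n}0.png",im[:,:,::-1]); p=camera_params(n); print(n,p)
print(camera_params("wrist")); o=get_obs(); print(o)
E
```

```text
pics
scene {'K': array([[461.5559,   0.    , 317.7296],
       [  0.    , 461.5559, 195.4831],
       [  0.    ,   0.    ,   1.    ]]), 'R': array([[ 0.8017, -0.5976,  0.0117],
       [-0.4517, -0.6186, -0.6429],
       [ 0.3915,  0.5101, -0.7658]]), 't': array([-0.4064,  0.2463,  1.1365])}
top {'K': array([[400.2638,   0.    , 315.1656],
       [  0.    , 400.2638, 198.4084],
       [  0.    ,   0.    ,   1.    ]]), 'R': array([[-0.0515, -0.9987, -0.0064],
       [-0.9711,  0.0516, -0.2329],
       [ 0.2329, -0.0057, -0.9725]]), 't': array([0.0042, 0.4961, 0.971 ])}
{'K': array([[303.5035,   0.    , 319.6575],
       [  0.    , 303.5035, 203.2038],
       [  0.    ,   0.    ,   1.    ]]), 'mount': array([[-0.0012, -0.9704, -0.2414,  0.0666],
       [ 1.    , -0.0013,  0.0002,  0.0014],
       [-0.0005, -0.2414,  0.9704, -0.1699],
       [ 0.    ,  0.    ,  0.    ,  1.    ]])}
{'time_s': 0.1, 'q': array([ 1.0504,  0.4915,  1.5594,  0.    ,  1.0917, -0.1056]), 'qd': array([ 0.    , -0.0018, -0.0012,  0.0008, -0.0002,  0.0019]), 'joint_efforts': array([  0.0018, -61.3625, -25.8604,   0.0694,   0.0469,  -0.    ]), 'tcp_pos': array([0.2518, 0.5718, 0.2141]), 'ee_rot': array([ 0.2059,  0.9786, -0.0004, -0.0001]), 'wrist_force': array([-0.3166, -0.3739,  0.2703]), 'wrist_torque': array([ 0.0391, -0.0083, -0.014 ]), 'grasp_force': 0.0, 'width': 1.0026015039073433}
```

View pics/scene0.png

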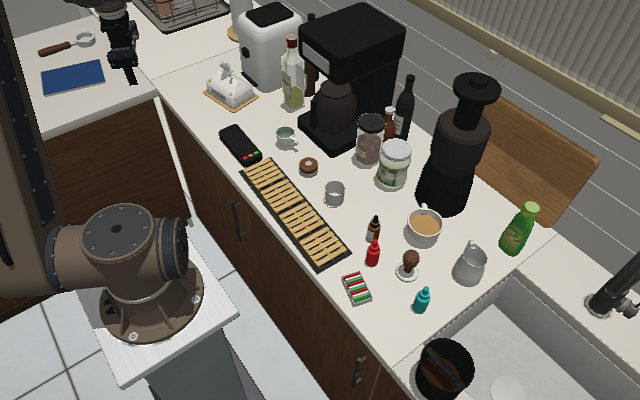

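View pics/top0.png

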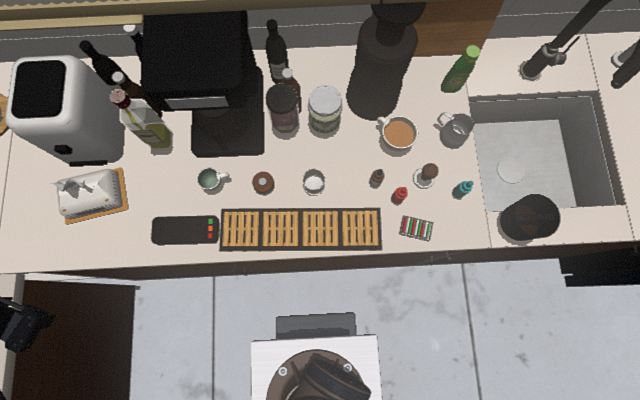

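The top view shows the leveller at (263,183), dosing cup at (314,182), brown bottle at (377,178) and tamper at (426,175). The coasters run from about (241,229) to (361,229), with the tin at (416,228) on the right (-y) and the card terminal on the left. Things that could be mistaken for the targets are the red bottle (400,195), the teal bottle (463,188), the green handled cup (210,179) and the milk jug (455,128). I'll measure positions next.

```bash
cat > h.py <<'E'
from bench import *
import cv2,numpy as np
from scipy.spatial.transform import Rotation as Rn
np.set_printoptions(precision=4,suppress=True)
def cam(n,o=None):
    p=camera_params(n)
    if n!="wrist": return p["K"],p["R"],p["t"]
    T=np.eye(4);T[:3,:3]=Rn.from_quat(o["ee_rot"]).as_matrix();T[:3,3]=o["tcp_pos"]
    W=np.linalg.inv(T@p["mount"]);return p["K"],W[:3,:3],W[:3,3]
def ray(c,uv,z):
    K,R,t=c; C=-R.T@t; d=R.T@np.linalg.inv(K)@np.r_[uv,1.]
    return C+d*(z-C[2])/d[2]
def proj(c,X):
    K,R,t=c; x=K@(R@np.array(X)+t); return x[:2]/x[2]
E
python3 - <<'E'
from h import *
im=cv2.imread("pics/top0.png"); c=cam("top")
b,g,r=[im[:,:,i].astype(int) for i in range(3)]
wood=((r-b>60)).astype(np.uint8); wood[:205]=0; wood[252:]=0; wood[:,:215]=0;wood[:,385:]=0
wood=cv2.morphologyEx(wood,cv2.MORPH_CLOSE,np.ones((1,5)))
print("wood")
for k in cv2.findContours(wood,0,2)[0]:
    if cv2.contourArea(k)>60: 
        rc=cv2.minAreaRect(k); print(rc, ray(c,rc[0],.012))
for n,uv,z in [("lev",(263,181),.034),("cup",(314,181),.052),("bot",(377,177),.06),("red",(400,195),.06),("tam",(426,175),.03),("tin",(416.5,228),.02),("teal",(463,188),.05),("jar1",(283,130),.0),("jar2",(326,130),0),("mug",(398,145),.05)]:
    print(n,ray(c,uv,z))
cr=cv2.resize(im[150:260,195:485],None,fx=2.75,fy=2.75,interpolation=cv2.INTER_CUBIC); cv2.imwrite("pics/topcrop.png",cr)
E
```

```text
wood
((260.0, 228.5), (33.0, 74.0), 90.0) [0.4328 0.128  0.012 ]
((340.0, 228.0), (34.0, 74.0), 90.0) [ 0.423  -0.0835  0.012 ]
lev [0.5565 0.1145 0.034 ]
cup [ 0.5442 -0.0212  0.052 ]
bot [ 0.5439 -0.1852  0.06  ]
red [ 0.4927 -0.24    0.06  ]
tam [ 0.5511 -0.3217  0.03  ]
tin [ 0.4112 -0.2831  0.02  ]
teal [ 0.5051 -0.4077  0.05  ]
jar1 [0.7141 0.0588 0.    ]
jar2 [ 0.7074 -0.0631  0.    ]
mug [ 0.6327 -0.2507  0.05  ]
```

View pics/topcrop.png

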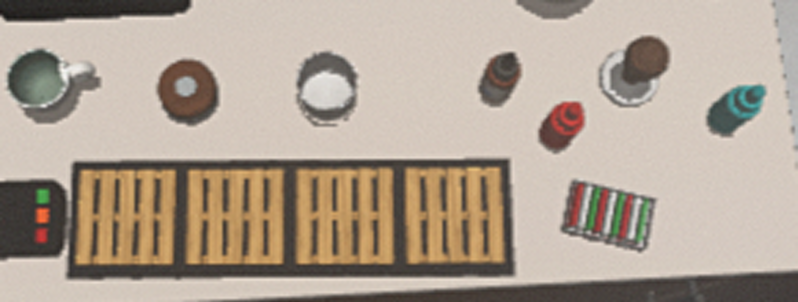

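The crop confirms the choice. The brown glass bottle with the black teat is at crop (500,78), distinct from the red one (562,125) and the teal one (738,108). The tamper is at (632,75), the cup at (327,88) and the leveller at (188,90).

```bash
cat >> h.py <<'E'
def plan(goal,yaw=np.pi/2,o=None):
    "increment numbers to reach TCP goal, tool down, tool y at yaw"
    o=o or get_obs(); R0=Rn.from_quat(o["ee_rot"])
    y=np.array([np.cos(yaw),np.sin(yaw),0]); z=np.array([0,0,-1.]); R1=Rn.from_matrix(np.c_[np.cross(y,z),y,z])
    print("t",R0.inv().apply(np.array(goal)-o["tcp_pos"]).round(4),"dr",((R0.inv()*R1).as_rotvec()/np.pi).round(4),"time",round(o["time_s"],1))
E
python3 - <<'E'
from h import *
c=cam("top"); f=lambda x,y,z:ray(c,(195+x/2.75-.3,150+y/2.75-.3),z)
for x in (126,235,345,455): print("coaster",f(x,216.5,.012))
print("lev",f(188,88,.034),"cup",f(327,82,.052),"tam",f(631,76,.013),f(648,55,.08),"bot",f(507,58,.1),f(494,95,.01))
plan((.50,.02,.25))
E
```

```text
coaster [0.4357 0.1795 0.012 ]
coaster [0.4301 0.0747 0.012 ]
coaster [ 0.4246 -0.031   0.012 ]
coaster [ 0.419  -0.1366  0.012 ]
lev [0.5546 0.1144 0.034 ] cup [ 0.5482 -0.0204  0.052 ] tam [ 0.5497 -0.321   0.013 ] [ 0.5503 -0.3195  0.08  ] bot [ 0.5483 -0.185   0.1   ] [ 0.5383 -0.1847  0.01  ]
t [-0.4496 -0.405  -0.0355] dr [-0.0003 -0.0001 -0.132 ] time 0.1
```

Request:
move_arm(increments=[{"translation": [-0.04, -0.04, -0.0355], "dr": [0, 0, -0.03], "gripper": 0.6}, {"translation": [-0.075, -0.07, -0.0355], "dr": [0, 0, -0.06], "gripper": 0.6}, {"translation": [-0.45, -0.405, -0.0355], "dr": [0, 0, -0.132], "gripper": 0.6}, {"translation": [-0.45, -0.405, -0.0355], "dr": [0, 0, -0.132], "gripper": 0.6}, {"translation": [-0.45, -0.405, -0.0355], "dr": [0, 0, -0.132], "gripper": 0.6}, {"translation": [-0.45, -0.405, -0.0355], "dr": [0, 0, -0.132], "gripper": 0.6}, {"translation": [-0.45, -0.405, -0.0355], "dr": [0, 0, -0.132], "gripper": 0.6}, {"translation": [-0.45, -0.405, -0.0355], "dr": [0, 0, -0.132], "gripper": 0.6}, {"translation": [-0.45, -0.405, -0.0355], "dr": [0, 0, -0.132], "gripper": 0.6}, {"translation": [-0.45, -0.405, -0.0355], "dr": [0, 0, -0.132], "gripper": 0.6}])

```text
time_s: 1.1
tcp_pos: [0.4527, 0.1238, 0.2498]
ee_rot: [0.0, 1.0, 0.0, 0.0]
wrist_force: [1.6, 0.1, 0.4]
width: 0.801
grasp_force: 0.0
```

Request:
move_arm(increments=[{"translation": [-0.0, 0, 0], "dr": [0, 0, 0], "gripper": 0.6}])

```text
time_s: 1.2
tcp_pos: [0.4543, 0.1214, 0.2496]
ee_rot: [0.003, 1.0, -0.0, 0.0]
wrist_force: [0.7, 0.7, -0.4]
width: 0.803
grasp_force: 0.0
```

Run:
```python
from h import *
o=get_obs(); im=read_camera("wrist")[:,:,::-1]; cv2.imwrite("pics/w1.png",im); print(o["tcp_pos"],o["ee_rot"],o["q"],o["time_s"])
c=cam("wrist",o)
for X in [(.5546,.1144,.034),(.5482,-.0204,.052),(.4357,.1795,.012),(.419,-.1366,.012),(.55,-.321,.013),(.548,-.185,.1)]: print(X,proj(c,X))
plan((.50,.02,.25),o=o)
```

```text
[0.4543 0.1214 0.2496] [ 0.0028  1.     -0.0003  0.0002] [ 0.1209  0.2302  1.8754 -0.0008  1.0358 -1.4438] 1.2
(0.5546, 0.1144, 0.034) [314.3826 253.3017]
(0.5482, -0.0204, 0.052) [210.6844 254.9331]
(0.4357, 0.1795, 0.012) [362.2445 163.8743]
(0.419, -0.1366, 0.012) [124.7141 152.919 ]
(0.55, -0.321, 0.013) [ 10.4798 246.3219]
(0.548, -0.185, 0.1) [ 53.2203 272.649 ]
t [-0.0463 -0.1011 -0.0003] dr [-0.0002  0.0001 -0.0018] time 1.2
```

View pics/w1.png

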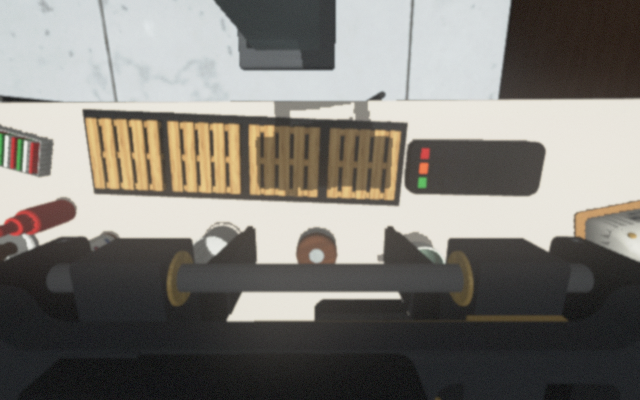

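The wrist view shows the leveller at (316.5,254), against a prediction of (314.4,253.3). The mat corners are at about (84,110), (407,122), (400,204) and (95,192).

Run:
```python
from h import *
o=dict(tcp_pos=np.array([.4543,.1214,.2496]),ee_rot=np.array([.0028,1,-.0003,.0002]),time_s=0); c=cam("wrist",o)
im=cv2.imread("pics/w1.png"); b,g,r=[im[:,:,i].astype(int) for i in range(3)]
m=(im.max(2)<60).astype(np.uint8); w=((r-b>35)).astype(np.uint8); m|=w; m[:105]=0;m[215:]=0;m[:,409:]=0;m[:,:70]=0
k=max(cv2.findContours(m,0,2)[0],key=cv2.contourArea); q=cv2.approxPolyDP(k,12,True)[:,0]; P=np.array([ray(c,p,.002)[:2] for p in q]); print(q.tolist(),P,P.mean(0))
w2=w.copy();w2[:220]=0;w2[272:]=0;w2[:,:280]=0;w2[:,350:]=0
k=max(cv2.findContours(w2,0,2)[0],key=cv2.contourArea); cc=cv2.minEnclosingCircle(k); print("lev",cc,ray(c,cc[0],.034))
plan((.5555,.1125,.12));
```

```text
[[85, 118], [95, 188], [163, 190], [156, 120]] [[ 0.3737 -0.1881]
 [ 0.4681 -0.1924]
 [ 0.4716 -0.0976]
 [ 0.3769 -0.0944]] [ 0.4226 -0.1431]
lev ((316.0917053222656, 254.01528930664062), 19.323699951171875) [0.5557 0.1167 0.034 ]
t [-0.1024 -0.0105  0.1295] dr [-0.     -0.0001 -0.0016] time 1.2
```

Request:
move_arm(increments=[{"translation": [-0.04, -0.003, 0.02], "dr": [0, 0, 0], "gripper": 0.7}, {"translation": [-0.08, -0.006, 0.05], "dr": [0, 0, 0], "gripper": 0.7}, {"translation": [-0.101, -0.006, 0.09], "dr": [0, 0, 0], "gripper": 0.7}, {"translation": [-0.101, -0.006, 0.13], "dr": [0, 0, 0], "gripper": 0.7}, {"translation": [-0.101, -0.006, 0.17], "dr": [0, 0, 0], "gripper": 0.7}, {"translation": [-0.101, -0.006, 0.19], "dr": [0, 0, 0], "gripper": 0.7}, {"translation": [-0.101, -0.006, 0.19], "dr": [0, 0, 0], "gripper": 0.7}])

```text
time_s: 1.95
tcp_pos: [0.5515, 0.121, 0.0571]
ee_rot: [-0.001, 1.0, -0.0, -0.003]
wrist_force: [-1.3, 0.4, 0.9]
width: 0.851
grasp_force: 0.0
```

Run:
```python
from h import *
o=get_obs(); im=read_camera("wrist")[:,:,::-1]; cv2.imwrite("pics/w2.png",im); print(o["tcp_pos"])
c=cam("wrist",o);print(proj(c,(.5555,.1155,.034)))
plan((.5555,.1155,.006),o=o)
```

```text
[0.5515 0.121  0.0571]
[310.0648 235.2291]
t [-0.0043 -0.0055  0.0511] dr [-0.0001 -0.0017  0.0004] time 1.9
```

View pics/w2.png

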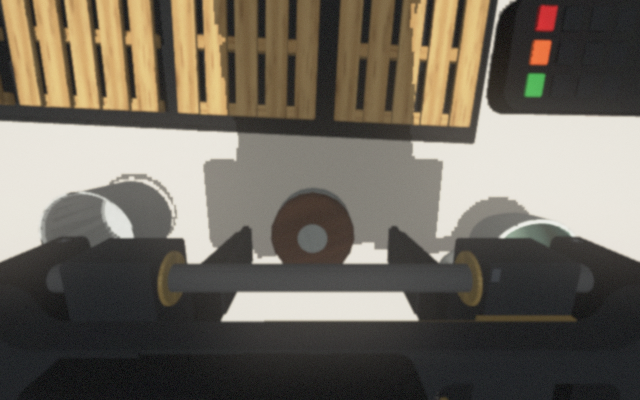

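Leveller centre at (312.5,238), about 2 mm from the prediction, so I take it as (.5565,.117).

Request:
move_arm(increments=[{"translation": [-0.005, -0.004, 0.02], "dr": [0, 0, 0], "gripper": 0.7}, {"translation": [-0.005, -0.004, 0.04], "dr": [0, 0, 0], "gripper": 0.7}, {"translation": [-0.005, -0.004, 0.05], "dr": [0, 0, 0], "gripper": 0.7}, {"translation": [-0.005, -0.004, 0.05], "dr": [0, 0, 0], "gripper": 0.7}])

```text
time_s: 2.4
tcp_pos: [0.5582, 0.1163, 0.0099]
ee_rot: [-0.0, 1.0, 0.0, -0.0]
wrist_force: [-0.5, -0.3, -0.6]
width: 0.85
grasp_force: 0.0
```

Request:
move_arm(grip_force=20, increments=[{"translation": [0, 0, 0], "dr": [0, 0, 0], "gripper": -0.2}, {"translation": [0, 0, 0], "dr": [0, 0, 0], "gripper": -0.2}, {"translation": [0, 0, 0], "dr": [0, 0, 0], "gripper": -0.2}, {"translation": [0, 0, 0], "dr": [0, 0, 0], "gripper": -0.2}])

```text
time_s: 2.8
tcp_pos: [0.5587, 0.1159, 0.0105]
ee_rot: [0.0, 1.0, 0.0, 0.001]
wrist_force: [-1.0, 0.1, 5.3]
width: 0.605
grasp_force: 20.0
```

Request:
move_arm(increments=[{"translation": [0, 0, -0.03], "dr": [0, 0, 0], "gripper": -0.2}, {"translation": [0, 0, -0.06], "dr": [0, 0, 0], "gripper": -0.2}, {"translation": [0.03, 0.015, -0.065], "dr": [0, 0, 0], "gripper": -0.2}, {"translation": [0.06, 0.03, -0.065], "dr": [0, 0, 0], "gripper": -0.2}, {"translation": [0.09, 0.047, -0.065], "dr": [0, 0, 0], "gripper": -0.2}, {"translation": [0.12, 0.063, -0.06], "dr": [0, 0, 0], "gripper": -0.2}, {"translation": [0.12, 0.063, -0.05], "dr": [0, 0, 0], "gripper": -0.2}, {"translation": [0.12, 0.063, -0.03], "dr": [0, 0, 0], "gripper": -0.2}, {"translation": [0.12, 0.063, -0.03], "dr": [0, 0, 0], "gripper": -0.2}])

```text
time_s: 3.7
tcp_pos: [0.4378, 0.1786, 0.0384]
ee_rot: [-0.0, 1.0, -0.0, -0.001]
wrist_force: [-0.3, -0.0, -2.4]
width: 0.603
grasp_force: 20.0
```

Run:
```python
from h import *
plan((.4388,.1795,.023)); o=get_obs(); print(o["tcp_pos"],o["width"])
im=read_camera("wrist")[:,:,::-1]; cv2.imwrite("pics/w3.png",im); c=cam("wrist",o)
for X in [(.437,.1795,.012),(.437,.1795,.065)]: print(proj(c,X))
```

```text
t [-0.001   0.0009  0.0154] dr [-0.0002 -0.0008  0.    ] time 3.7
[0.4378 0.1786 0.0384] 0.6033316960240681
[319.5108 226.8007]
[319.4348 259.4827]
```

View pics/w3.png

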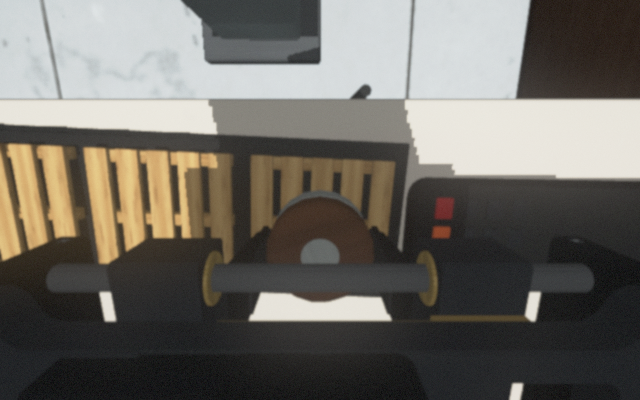

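Leveller held, disc centre about (320,254). The coaster's near edge runs from (250,153) to (398,161).

Run:
```python
from h import *
o=get_obs(); c=cam("wrist",o); a=ray(c,(250,153),.012);b=ray(c,(398,161),.012); d=b-a; print(a,b,np.linalg.norm(d))
n=np.array([-d[1],d[0],0])/np.linalg.norm(d[:2]); n*=np.sign(n[0]); print("ctr",(a+b)/2+.046*n, "lev",ray(c,(320,254),.062),o["tcp_pos"])
```

```text
[0.3878 0.1348 0.012 ] [0.393  0.2303 0.012 ] 0.09564247638595803
ctr [0.4363 0.1801 0.012 ] lev [0.436  0.1798 0.062 ] [0.4382 0.1786 0.0392]
```

Request:
move_arm(increments=[{"translation": [0, 0.0005, 0.01], "dr": [0, 0, 0], "gripper": -0.2}, {"translation": [0, 0.0005, 0.016], "dr": [0, 0, 0], "gripper": -0.2}, {"translation": [0, 0.0005, 0.0165], "dr": [0, 0, 0], "gripper": -0.2}, {"translation": [0, 0.0005, 0.0165], "dr": [0, 0, 0], "gripper": -0.2}, {"translation": [0, 0.0005, 0.0165], "dr": [0, 0, 0], "gripper": 0.45}, {"translation": [0, 0.0005, 0.0165], "dr": [0, 0, 0], "gripper": 0.45}, {"translation": [0, 0.0005, 0.0165], "dr": [0, 0, 0], "gripper": 0.45}])

```text
time_s: 4.45
tcp_pos: [0.4384, 0.1793, 0.0232]
ee_rot: [0.0, 1.0, 0.0, -0.0]
wrist_force: [0.4, -0.6, -0.4]
width: 0.718
grasp_force: 0.0
```

Request:
move_arm(increments=[{"translation": [0, 0, -0.03], "dr": [0, 0, 0], "gripper": 0.45}, {"translation": [0, 0, -0.08], "dr": [0, 0, 0], "gripper": 0.45}, {"translation": [-0.03, -0.03, -0.11], "dr": [0, 0, 0], "gripper": 0.7}, {"translation": [-0.06, -0.07, -0.11], "dr": [0, 0, 0], "gripper": 0.7}, {"translation": [-0.09, -0.11, -0.11], "dr": [0, 0, 0], "gripper": 0.7}, {"translation": [-0.11, -0.15, -0.11], "dr": [0, 0, 0], "gripper": 0.7}, {"translation": [-0.11, -0.2, -0.11], "dr": [0, 0, 0], "gripper": 0.7}, {"translation": [-0.11, -0.2, -0.11], "dr": [0, 0, 0], "gripper": 0.7}, {"translation": [-0.11, -0.2, -0.11], "dr": [0, 0, 0], "gripper": 0.7}])

```text
time_s: 5.35
tcp_pos: [0.5481, -0.0215, 0.133]
ee_rot: [0.001, 1.0, 0.0, -0.0]
wrist_force: [-1.2, -0.3, -0.4]
width: 0.849
grasp_force: 0.0
```

Run:
```python
from h import *
o=get_obs(); im=read_camera("wrist")[:,:,::-1]; cv2.imwrite("pics/w4.png",im); print(o["tcp_pos"])
c=cam("wrist",o);print(proj(c,(.5482,-.02,.052)))
plan((.5482,-.02,.021),o=o)
```

```text
[ 0.5481 -0.0215  0.133 ]
[320.2723 207.5664]
t [-0.0002  0.0015  0.112 ] dr [ 0.0001 -0.0002 -0.0008] time 5.3
```

View pics/w4.png

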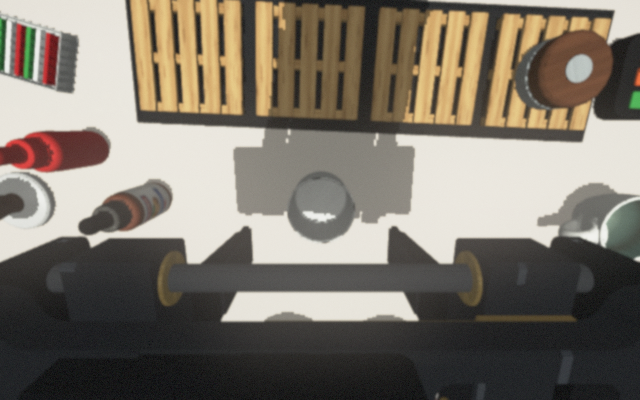

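The cup is centred under the gripper at (320,208), matching the prediction. The leveller stands on the end coaster.

Request:
move_arm(increments=[{"translation": [0, 0.001, 0.04], "dr": [0, 0, 0], "gripper": 0.7}, {"translation": [0, 0.001, 0.08], "dr": [0, 0, 0], "gripper": 0.7}, {"translation": [0, 0.001, 0.105], "dr": [0, 0, 0], "gripper": 0.7}, {"translation": [0, 0.001, 0.117], "dr": [0, 0, 0], "gripper": 0.7}, {"translation": [0, 0.001, 0.117], "dr": [0, 0, 0], "gripper": 0.7}, {"translation": [0, 0.001, 0.117], "dr": [0, 0, 0], "gripper": 0.7}])

```text
time_s: 6.0
tcp_pos: [0.5489, -0.0191, 0.0172]
ee_rot: [-0.0, 1.0, -0.0, 0.001]
wrist_force: [-0.3, 0.4, 0.6]
width: 0.849
grasp_force: 0.0
```

Request:
move_arm(grip_force=12, increments=[{"translation": [0, 0, 0], "dr": [0, 0, 0], "gripper": -0.2}, {"translation": [0, 0, 0], "dr": [0, 0, 0], "gripper": -0.2}, {"translation": [0, 0, 0], "dr": [0, 0, 0], "gripper": -0.2}, {"translation": [0, 0, 0], "dr": [0, 0, 0], "gripper": -0.2}, {"translation": [0, 0, 0], "dr": [0, 0, 0], "gripper": -0.2}])

```text
time_s: 6.5
tcp_pos: [0.5486, -0.0198, 0.0168]
ee_rot: [0.0, 1.0, -0.0, 0.0]
wrist_force: [-1.3, -0.7, 7.3]
width: 0.602
grasp_force: 12.0
```

Run:
```python
from h import *
plan((.4315,.0745,.08));plan((.4315,.0745,.029))
```

```text
t [ 0.1171  0.0943 -0.0633] dr [-0.      0.0003 -0.0001] time 6.5
t [ 0.1172  0.0943 -0.0123] dr [-0.      0.0003 -0.0001] time 6.5
```

Request:
move_arm(increments=[{"translation": [0, 0, -0.03], "dr": [0, 0, 0], "gripper": -0.2}, {"translation": [0, 0, -0.06], "dr": [0, 0, 0], "gripper": -0.2}, {"translation": [0.03, 0.02, -0.065], "dr": [0, 0, 0], "gripper": -0.2}, {"translation": [0.06, 0.045, -0.065], "dr": [0, 0, 0], "gripper": -0.2}, {"translation": [0.09, 0.07, -0.065], "dr": [0, 0, 0], "gripper": -0.2}, {"translation": [0.117, 0.094, -0.06], "dr": [0, 0, 0], "gripper": -0.2}, {"translation": [0.117, 0.094, -0.045], "dr": [0, 0, 0], "gripper": -0.2}, {"translation": [0.117, 0.094, -0.03], "dr": [0, 0, 0], "gripper": -0.2}, {"translation": [0.117, 0.094, -0.03], "dr": [0, 0, 0], "gripper": -0.2}])

```text
time_s: 7.4
tcp_pos: [0.4307, 0.0744, 0.0453]
ee_rot: [-0.0, 1.0, 0.0, -0.001]
wrist_force: [0.4, -0.4, -1.1]
width: 0.604
grasp_force: 12.0
```

Run:
```python
from h import *
o=get_obs();im=read_camera("wrist")[:,:,::-1]; cv2.imwrite("pics/w5.png",im); print(o["tcp_pos"],o["width"])
c=cam("wrist",o);plan((.4315,.0745,.0293),o=o)
for X in [(.4315,.0745,.012),(.4337,.1795-.055,.0)]: print(proj(c,X))
```

```text
[0.4307 0.0744 0.0453] 0.6037877910086815
t [-0.0009  0.0001  0.016 ] dr [ 0.     -0.0007  0.    ] time 7.4
[318.3572 225.8889]
[385.6994 223.5969]
```

View pics/w5.png

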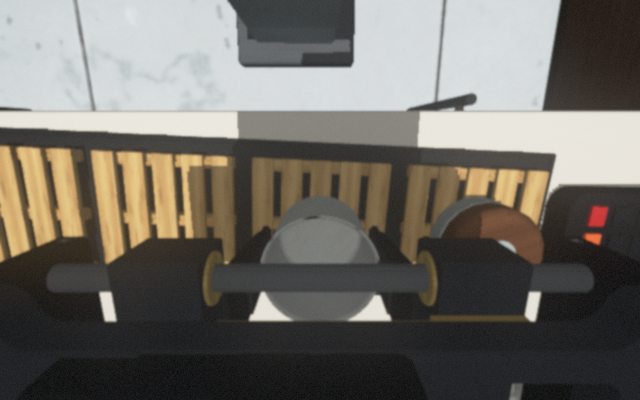

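Cup is centred over its coaster (near edge 252–390), so I lower and release it.

Request:
move_arm(increments=[{"translation": [0, 0, 0.01], "dr": [0, 0, 0], "gripper": -0.2}, {"translation": [0, 0, 0.0155], "dr": [0, 0, 0], "gripper": -0.2}, {"translation": [0, 0, 0.016], "dr": [0, 0, 0], "gripper": -0.2}, {"translation": [0, 0, 0.016], "dr": [0, 0, 0], "gripper": -0.2}, {"translation": [0, 0, 0.016], "dr": [0, 0, 0], "gripper": 0.45}, {"translation": [0, 0, 0.016], "dr": [0, 0, 0], "gripper": 0.45}, {"translation": [0, 0, 0.016], "dr": [0, 0, 0], "gripper": 0.45}])

```text
time_s: 8.15
tcp_pos: [0.4314, 0.0743, 0.0303]
ee_rot: [0.0, 1.0, 0.0, 0.0]
wrist_force: [-0.0, 0.0, -0.1]
width: 0.719
grasp_force: 0.0
```

Request:
move_arm(increments=[{"translation": [0, 0, -0.03], "dr": [0, 0, 0], "gripper": 0.45}, {"translation": [0, 0, -0.075], "dr": [0, 0, 0], "gripper": 0.45}, {"translation": [0, 0, -0.12], "dr": [0, 0, 0], "gripper": 0.3}, {"translation": [-0.02, -0.04, -0.14], "dr": [0, 0, 0], "gripper": 0.3}, {"translation": [-0.03, -0.08, -0.15], "dr": [0, 0, 0], "gripper": 0.3}, {"translation": [-0.05, -0.12, -0.15], "dr": [0, 0, 0], "gripper": 0.3}, {"translation": [-0.07, -0.18, -0.15], "dr": [0, 0, 0], "gripper": 0.3}, {"translation": [-0.08, -0.22, -0.15], "dr": [0, 0, 0], "gripper": 0.3}, {"translation": [-0.09, -0.27, -0.15], "dr": [0, 0, 0], "gripper": 0.3}, {"translation": [-0.1, -0.32, -0.15], "dr": [0, 0, 0], "gripper": 0.3}])

```text
time_s: 9.15
tcp_pos: [0.5301, -0.2415, 0.1802]
ee_rot: [0.0, 1.0, 0.0, -0.0]
wrist_force: [0.6, 0.1, -1.2]
width: 0.65
grasp_force: 0.0
```

Request:
move_arm(increments=[{"translation": [-0.015, -0.04, 0], "dr": [0, 0, 0], "gripper": 0.3}, {"translation": [-0.017, -0.072, 0], "dr": [0, 0, 0], "gripper": 0.3}, {"translation": [-0.017, -0.072, 0], "dr": [0, 0, 0], "gripper": 0.3}, {"translation": [-0.017, -0.072, 0], "dr": [0, 0, 0], "gripper": 0.3}])

```text
time_s: 9.55
tcp_pos: [0.5466, -0.3115, 0.1797]
ee_rot: [0.001, 1.0, 0.0, -0.0]
wrist_force: [-0.9, -0.1, -0.8]
width: 0.649
grasp_force: 0.0
```

Run:
```python
from h import *
o=get_obs();im=read_camera("wrist")[:,:,::-1]; cv2.imwrite("pics/w6.png",im); print(o["tcp_pos"],o["width"],o["q"])
c=cam("wrist",o);plan((.55,-.3205,.037),o=o)
print(proj(c,(.55,-.3205,.013)),proj(c,(.55,-.3205,.086)),proj(c,(.55,-.3205,.06)))
```

```text
[ 0.5466 -0.3115  0.1797] 0.6494882581828212 [-0.623   0.5319  1.5868  0.0002  1.0241 -2.1926]
t [-0.0036 -0.0091  0.1427] dr [ 0.0003 -0.0003 -0.0004] time 9.6
[310.6925 191.1469] [308.4614 207.5715] [309.3777 200.8257]
```

View pics/w6.png

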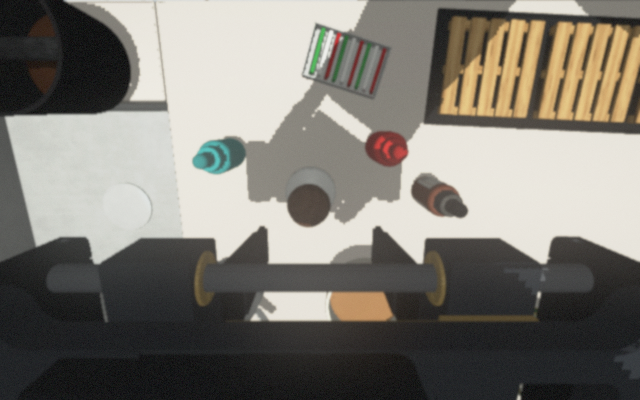

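The tamper knob is at (309,205), as predicted. The red bottle (386,148) and teal bottle (218,155) are clear of the fingers.

Request:
move_arm(increments=[{"translation": [-0.003, -0.009, 0.03], "dr": [0, 0, 0], "gripper": 0.3}, {"translation": [-0.003, -0.009, 0.07], "dr": [0, 0, 0], "gripper": 0.3}, {"translation": [-0.003, -0.009, 0.11], "dr": [0, 0, 0], "gripper": 0.3}, {"translation": [-0.003, -0.009, 0.135], "dr": [0, 0, 0], "gripper": 0.3}, {"translation": [-0.003, -0.009, 0.147], "dr": [0, 0, 0], "gripper": 0.3}, {"translation": [-0.003, -0.009, 0.147], "dr": [0, 0, 0], "gripper": 0.3}])

```text
time_s: 10.2
tcp_pos: [0.5498, -0.3192, 0.0324]
ee_rot: [-0.0, 1.0, 0.001, -0.001]
wrist_force: [-0.4, 1.0, 0.4]
width: 0.652
grasp_force: 0.0
```

Request:
move_arm(grip_force=30, increments=[{"translation": [0, 0, 0], "dr": [0, 0, 0], "gripper": -0.9}, {"translation": [0, 0, 0], "dr": [0, 0, 0], "gripper": -0.9}, {"translation": [0, 0, 0], "dr": [0, 0, 0], "gripper": -0.9}, {"translation": [0, 0, 0], "dr": [0, 0, 0], "gripper": -0.9}, {"translation": [0, 0, 0], "dr": [0, 0, 0], "gripper": -0.9}, {"translation": [0, 0, 0], "dr": [0, 0, 0], "gripper": -0.9}])

```text
time_s: 10.8
tcp_pos: [0.5507, -0.3211, 0.0345]
ee_rot: [0.0, 1.0, -0.001, 0.001]
wrist_force: [-0.3, -2.0, 7.0]
width: 0.418
grasp_force: 30.0
```

Run:
```python
from h import *
o=get_obs(); print(o["tcp_pos"],o["width"]);plan((.426,-.031,.048),o=o)
```

```text
[ 0.5507 -0.3211  0.0345] 0.4179054432001105
t [ 0.1248  0.29   -0.0142] dr [-0.0005  0.0007 -0.0001] time 10.8
```

Request:
move_arm(increments=[{"translation": [0, 0, -0.03], "dr": [0, 0, 0], "gripper": -0.9}, {"translation": [0, 0, -0.07], "dr": [0, 0, 0], "gripper": -0.9}, {"translation": [0, 0, -0.11], "dr": [0, 0, 0], "gripper": -0.9}, {"translation": [0, 0, -0.14], "dr": [0, 0, 0], "gripper": -0.9}, {"translation": [0.015, 0.03, -0.15], "dr": [0, 0, 0], "gripper": -0.9}, {"translation": [0.03, 0.07, -0.15], "dr": [0, 0, 0], "gripper": -0.9}, {"translation": [0.05, 0.11, -0.15], "dr": [0, 0, 0], "gripper": -0.9}, {"translation": [0.067, 0.15, -0.15], "dr": [0, 0, 0], "gripper": -0.9}, {"translation": [0.084, 0.19, -0.15], "dr": [0, 0, 0], "gripper": -0.9}, {"translation": [0.1, 0.23, -0.15], "dr": [0, 0, 0], "gripper": -0.9}])

```text
time_s: 11.8
tcp_pos: [0.4486, -0.0888, 0.1831]
ee_rot: [0.0, 1.0, 0.0, -0.0]
wrist_force: [0.7, 0.6, -4.8]
width: 0.421
grasp_force: 30.0
```

Request:
move_arm(increments=[{"translation": [0.015, 0.035, 0], "dr": [0, 0, 0], "gripper": -0.9}, {"translation": [0.024, 0.059, 0.03], "dr": [0, 0, 0], "gripper": -0.9}, {"translation": [0.024, 0.059, 0.07], "dr": [0, 0, 0], "gripper": -0.9}, {"translation": [0.024, 0.059, 0.105], "dr": [0, 0, 0], "gripper": -0.9}, {"translation": [0.024, 0.059, 0.12], "dr": [0, 0, 0], "gripper": -0.9}, {"translation": [0.024, 0.059, 0.12], "dr": [0, 0, 0], "gripper": -0.9}])

```text
time_s: 12.4
tcp_pos: [0.4249, -0.0311, 0.0616]
ee_rot: [0.0, 1.0, 0.001, -0.002]
wrist_force: [-0.2, 0.5, -4.4]
width: 0.416
grasp_force: 30.0
```

Run:
```python
from h import *
o=get_obs();im=read_camera("wrist")[:,:,::-1]; cv2.imwrite("pics/w7.png",im); print(o["tcp_pos"],o["width"])
c=cam("wrist",o);plan((.426,-.031,.0472),o=o)
```

```text
[ 0.4249 -0.0311  0.0616] 0.4162116468718616
t [-0.0012  0.      0.0144] dr [ 0.0004 -0.0014 -0.    ] time 12.4
```

View pics/w7.png

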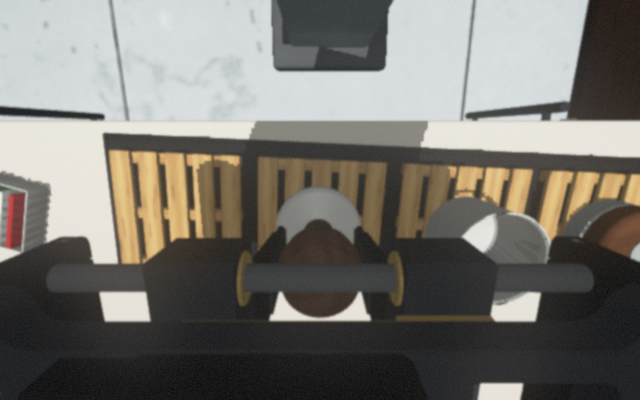

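Tamper is upright, its base (319,215) centred over the third coaster (near edge 258–387).

Request:
move_arm(increments=[{"translation": [0, 0, 0.009], "dr": [0, 0, 0], "gripper": -0.9}, {"translation": [0, 0, 0.014], "dr": [0, 0, 0], "gripper": -0.9}, {"translation": [0, 0, 0.0145], "dr": [0, 0, 0], "gripper": -0.9}, {"translation": [0, 0, 0.0145], "dr": [0, 0, 0], "gripper": -0.9}, {"translation": [0, 0, 0.0145], "dr": [0, 0, 0], "gripper": 0.2}, {"translation": [0, 0, 0.0145], "dr": [0, 0, 0], "gripper": 0.2}, {"translation": [0, 0, 0.0145], "dr": [0, 0, 0], "gripper": 0.2}, {"translation": [0, 0, 0.0145], "dr": [0, 0, 0], "gripper": 0.2}])

```text
time_s: 13.25
tcp_pos: [0.4262, -0.0313, 0.0488]
ee_rot: [0.0, 1.0, 0.0, 0.0]
wrist_force: [0.4, 1.3, 0.5]
width: 0.597
grasp_force: 0.0
```

Request:
move_arm(increments=[{"translation": [0, 0, -0.03], "dr": [0, 0, 0], "gripper": 0.2}, {"translation": [0, 0, -0.07], "dr": [0, 0, 0], "gripper": 0.2}, {"translation": [0, 0, -0.11], "dr": [0, 0, 0], "gripper": 0.2}, {"translation": [-0.03, -0.03, -0.14], "dr": [0, 0, 0], "gripper": 0.2}, {"translation": [-0.06, -0.06, -0.15], "dr": [0, 0, 0], "gripper": 0.2}, {"translation": [-0.08, -0.09, -0.15], "dr": [0, 0, 0], "gripper": 0.2}, {"translation": [-0.1, -0.12, -0.15], "dr": [0, 0, 0], "gripper": 0.2}, {"translation": [-0.118, -0.15, -0.15], "dr": [0, 0, 0], "gripper": 0.2}, {"translation": [-0.118, -0.153, -0.15], "dr": [0, 0, 0], "gripper": 0.2}, {"translation": [-0.118, -0.153, -0.15], "dr": [0, 0, 0], "gripper": 0.2}])

```text
time_s: 14.25
tcp_pos: [0.5437, -0.1847, 0.1981]
ee_rot: [0.001, 1.0, 0.0, -0.001]
wrist_force: [-0.4, -0.2, -0.0]
width: 0.604
grasp_force: 0.0
```

Run:
```python
from h import *
o=get_obs();im=read_camera("wrist")[:,:,::-1]; cv2.imwrite("pics/w8.png",im); print(o["tcp_pos"],o["width"])
c=cam("wrist",o);plan((.545,-.185,.033),o=o)
for z in (0,.07,.102): print(proj(c,(.545,-.185,z)))
```

```text
[ 0.5437 -0.1847  0.1981] 0.6041463048067399
t [-0.0014 -0.0004  0.1651] dr [ 0.0002 -0.0003 -0.0004] time 14.2
[318.4429 184.2789]
[318.2473 196.7923]
[318.1256 204.5761]
```

View pics/w8.png

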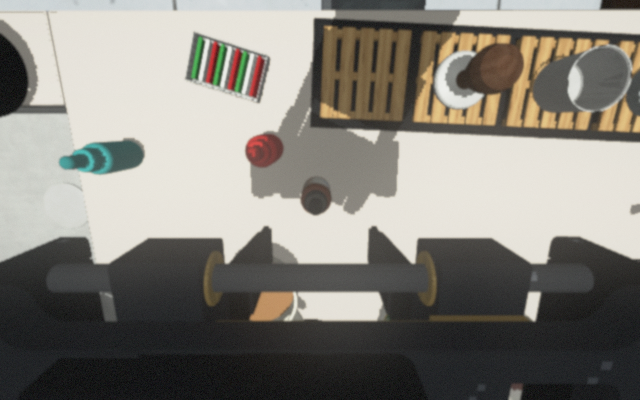

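The brown bottle's teat is at (316,204), within 2 px of the prediction. The red bottle (264,150) is clear of the fingers, so I descend.

Request:
move_arm(increments=[{"translation": [-0.001, -0.002, 0.03], "dr": [0, 0, 0], "gripper": 0.2}, {"translation": [-0.001, -0.002, 0.07], "dr": [0, 0, 0], "gripper": 0.2}, {"translation": [-0.001, -0.002, 0.11], "dr": [0, 0, 0], "gripper": 0.2}, {"translation": [-0.001, -0.002, 0.14], "dr": [0, 0, 0], "gripper": 0.2}, {"translation": [-0.001, -0.002, 0.157], "dr": [0, 0, 0], "gripper": 0.2}, {"translation": [-0.001, -0.002, 0.163], "dr": [0, 0, 0], "gripper": 0.2}, {"translation": [-0.001, -0.002, 0.163], "dr": [0, 0, 0], "gripper": 0.2}])

```text
time_s: 15.0
tcp_pos: [0.5448, -0.1855, 0.0357]
ee_rot: [-0.0, 1.0, 0.0, -0.0]
wrist_force: [0.1, 0.1, -0.3]
width: 0.599
grasp_force: 0.0
```

Request:
move_arm(grip_force=12, increments=[{"translation": [0, 0, 0], "dr": [0, 0, 0], "gripper": -0.9}, {"translation": [0, 0, 0], "dr": [0, 0, 0], "gripper": -0.9}, {"translation": [0, 0, 0], "dr": [0, 0, 0], "gripper": -0.9}, {"translation": [0, 0, 0], "dr": [0, 0, 0], "gripper": -0.9}, {"translation": [0, 0, 0], "dr": [0, 0, 0], "gripper": -0.9}, {"translation": [0, 0, 0], "dr": [0, 0, 0], "gripper": -0.9}])

```text
time_s: 15.6
tcp_pos: [0.5454, -0.1866, 0.0362]
ee_rot: [0.0, 1.0, -0.0, 0.0]
wrist_force: [-0.4, -0.4, 4.9]
width: 0.341
grasp_force: 11.9
```

Run:
```python
from h import *
o=get_obs(); print(o["tcp_pos"],o["width"]*95,o["grasp_force"]);plan((.4205,-.1365,.048),o=o)
c=cam("wrist",dict(tcp_pos=np.array([.5437,-.1847,.1981]),ee_rot=[0.0005,1,0,-.0005]))
P=[ray(c,p,.012) for p in [(323,26),(414,29),(408,122),(320,119)]]; print(np.mean(P,0),P)
```

```text
[ 0.5454 -0.1866  0.0362] 32.36334007324999 11.927338139066705
t [ 0.1249  0.05   -0.0119] dr [-0.0001  0.0003 -0.0001] time 15.6
[ 0.4222 -0.1324  0.012 ] [array([ 0.3732, -0.1798,  0.012 ]), array([ 0.3763, -0.0835,  0.012 ]), array([ 0.4714, -0.0834,  0.012 ]), array([ 0.4679, -0.1831,  0.012 ])]
```

Request:
move_arm(increments=[{"translation": [0, 0, -0.02], "dr": [0, 0, 0], "gripper": -0.9}, {"translation": [0, 0, -0.05], "dr": [0, 0, 0], "gripper": -0.9}, {"translation": [0, 0.015, -0.065], "dr": [0, 0, 0], "gripper": -0.9}, {"translation": [0.03, 0.035, -0.065], "dr": [0, 0, 0], "gripper": -0.9}, {"translation": [0.06, 0.05, -0.065], "dr": [0, 0, 0], "gripper": -0.9}, {"translation": [0.09, 0.05, -0.065], "dr": [0, 0, 0], "gripper": -0.9}, {"translation": [0.115, 0.05, -0.055], "dr": [0, 0, 0], "gripper": -0.9}, {"translation": [0.1245, 0.0505, -0.04], "dr": [0, 0, 0], "gripper": -0.9}, {"translation": [0.1245, 0.0505, -0.026], "dr": [0, 0, 0], "gripper": -0.9}, {"translation": [0.1245, 0.0505, -0.026], "dr": [0, 0, 0], "gripper": -0.9}])

```text
time_s: 16.6
tcp_pos: [0.4197, -0.1349, 0.0607]
ee_rot: [0.0, 1.0, 0.001, -0.001]
wrist_force: [-0.2, 0.4, -0.3]
width: 0.341
grasp_force: 11.9
```

Run:
```python
from h import *
o=get_obs();im=read_camera("wrist")[:,:,::-1]; cv2.imwrite("pics/w9.png",im); print(o["tcp_pos"],o["width"])
plan((.421,-.1358,.049),o=o)
c=cam("wrist",o)
for X in [(.3755,-.1795,.012),(.3800,-.0875,.012)]: print(proj(c,X))
```

```text
[ 0.4197 -0.1349  0.0607] 0.34125664341856504
t [-0.0013 -0.0009  0.0117] dr [ 0.0004 -0.0007 -0.    ] time 16.6
[255.8431 159.4592]
[383.8763 165.548 ]
```

View pics/w9.png

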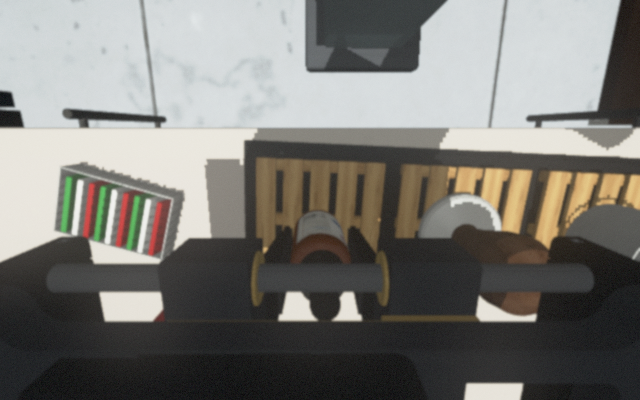

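The bottle is centred over the last coaster, whose near edge matches the prediction within about 3 px. I lower, release and retreat.

Request:
move_arm(increments=[{"translation": [-0.001, -0.001, 0.006], "dr": [0, 0, 0], "gripper": -0.9}, {"translation": [-0.001, -0.001, 0.011], "dr": [0, 0, 0], "gripper": -0.9}, {"translation": [-0.001, -0.001, 0.012], "dr": [0, 0, 0], "gripper": -0.9}, {"translation": [-0.001, -0.001, 0.012], "dr": [0, 0, 0], "gripper": -0.9}, {"translation": [-0.001, -0.001, 0.012], "dr": [0, 0, 0], "gripper": 0.1}, {"translation": [-0.001, -0.001, 0.012], "dr": [0, 0, 0], "gripper": 0.1}, {"translation": [-0.001, -0.001, 0.012], "dr": [0, 0, 0], "gripper": 0.1}, {"translation": [-0.001, -0.001, 0.012], "dr": [0, 0, 0], "gripper": 0.1}])

```text
time_s: 17.45
tcp_pos: [0.4216, -0.1368, 0.0497]
ee_rot: [0.0, 1.0, 0.0, -0.0]
wrist_force: [0.8, -0.4, 0.3]
width: 0.545
grasp_force: 0.0
```

Request:
move_arm(increments=[{"translation": [0, 0, -0.03], "dr": [0, 0, 0], "gripper": 0.1}, {"translation": [0, 0, -0.07], "dr": [0, 0, 0], "gripper": 0.1}, {"translation": [0, 0, -0.11], "dr": [0, 0, 0], "gripper": 0.1}, {"translation": [-0.03, 0.03, -0.15], "dr": [0, 0, 0], "gripper": 0.1}, {"translation": [-0.06, 0.07, -0.18], "dr": [0, 0, 0], "gripper": 0.1}, {"translation": [-0.06, 0.11, -0.2], "dr": [0, 0, 0], "gripper": 0.1}, {"translation": [-0.06, 0.15, -0.22], "dr": [0, 0, 0], "gripper": 0.1}, {"translation": [-0.06, 0.15, -0.22], "dr": [0, 0, 0], "gripper": 0.1}, {"translation": [-0.06, 0.15, -0.22], "dr": [0, 0, 0], "gripper": 0.1}])

```text
time_s: 18.35
tcp_pos: [0.4815, 0.014, 0.27]
ee_rot: [-0.001, 1.0, -0.0, 0.0]
wrist_force: [-0.1, 0.2, -0.6]
width: 0.55
grasp_force: 0.0
```

Run:
```python
from h import *
o=get_obs();im=read_camera("wrist")[:,:,::-1]; s=read_camera("scene")[:,:,::-1][130:320,200:480]; s=cv2.resize(s,(640,434)); print(o["tcp_pos"],o["width"],o["time_s"])
cv2.imwrite("pics/fin.png",np.vstack([im[:166],s]))
c=cam("wrist",o)
for X in [(.437,.1795,.046),(.4315,.0745,.064),(.426,-.031,.098),(.421,-.136,.114)]: print(proj(c,X))
```

```text
[0.4815 0.014  0.27  ] 0.5498075600574025 18.35
[448.5472 145.1486]
[368.6978 141.2798]
[277.9605 137.4375]
[175.3825 132.9149]
```

View pics/fin.png

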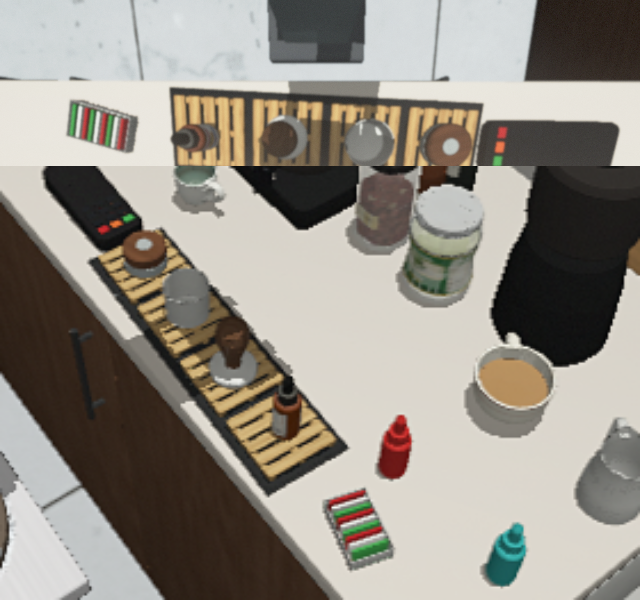

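All four stand upright in the middle of their coasters in the right order, with the bottle next to the tin, and the gripper is clear of them.

```bash
python3 -c "
from bench import *
print(hand_in())"
```

```text
the job is handed in; nothing more can be done
None
```

I handed in the job at about 18 s of the 88 s allowed. In the last pictures the dropper bottle, tamper, dosing cup and leveller stand upright in that order from the sachet tin, each about the middle of its coaster, and the gripper is clear of them; no verdict came back.

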